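# Lay out the candle set for its product photo

## Robot

A 7-joint arm with a two-finger parallel gripper is mounted at the origin on the work surface. World frame = base frame: x ahead of the robot, y to its left, z up, the work surface at z = 0. Lengths are in m, angles in rad, forces in N, time in s.
With the tool pointing down it reaches from about 0.4 to 0.85 m from the base axis. Payload 10.4 kg.
Tool frame: the origin (TCP) lies at the very end of the fingers, on their centre line; the grasp point (between the pads) lies r.tcp_to_grasp behind it (r.tcp_to_grasp is the distance from the TCP to the grasp point, in m); z points along the fingers, y is the line along which they close (so a half turn about z gives the same grasp; the last joint's range is limited). The gripper opens to 87 mm and grips with 3 to 60 N. Pads are 19 mm wide; open, the fingers measure 117 mm over their backs; the gripper's body (75 mm by 190 mm) begins 51 mm behind the grasp point.
Start: joints at [-1.26, 0.332, -0.065, 1.46, 0.022, 1.35, -0.088], TCP at [0.205, 0.591, 0.223] pointing down, gripper open.
Joint ranges: [-2.6, 2.6], [-0.5, 2.12], [-1.47, 1.34], [0.16, 2.42], [-1.27, 4.41], [0.06, 2.06], [-2.6, 2.6]. Speed limits (rad/s): [2.22, 2.22, 2.79, 2.79, 3.14, 3.14, 3.14].

## Interface

Orientations are given as a unit quaternion [x, y, z, w].
In Python, from bench import monitor, cams, ticket, r gives the robot as it stands.
- The arm moves only by the shell command python3 -m crank 'ROWS' [OPENING] [FORCE]. ROWS is a JSON object whose one key "steps" holds a list of rows, each a list of 2 entries, a list of its own where there are three numbers: the shift along the world's x, y, z in units of 25 mm (1.0 is 25 mm), then the turn, a rotation vector about the world's x, y, z in units of 5 degrees (1.0 is 5 degrees). In form: {"steps": [[[x, y, z], [ax, ay, az]], ...]}. A call has 1 to 10 rows; each row shifts and turns the commanded pose from where the row before left it; what a row does not reach is not made up. A row lasts 1/12 s, in which the tool goes at most 41.7 mm and 7.16 degrees, less where a joint would pass 70% of its speed; a pose out of reach is approached as far as the arm can. A call is refused whole if a number of a shift passes 1 or a number of a turn 1, either way. A call with a gripper value outside its range is refused whole. OPENING is the finger opening in mm, from 0 to 87, set as the call begins (- or left out, the last holds). The fingers move at their own pace and stop on an object; FORCE is the grip in N (left out, the last holds). Time passes only in rows, so rows that do not move let the fingers close. It gives the time, the measured TCP pose, the force, the opening and the grip force at its end, in the units of the state.
- monitor.read_state(): the state, without advancing time (a new reading comes with each control period).
- cams.camera(name): name is "scene" or "top" or "wrist"; returns a dict with "pixels" (400x640x3 uint8, blue, green, red), "z_map" (400x640 float32, m along the optical axis (not along the pixel's ray), 0 where there is no reading), "vfov" (degrees; the focal length in pixels is half the picture's height over the tangent of half this angle, whatever the lens; pixels are square), "cx", "cy" (the principal point, pixels), "T" (4x4, takes a point from camera to world coordinates). Camera axes: x right, y up, looking along -z (the intrinsics and any distortion apply to the point x, -y, -z); pixel columns grow to the right and rows downward; lengths in m; the calibration is good to about 2 mm. A picture is of the moment at which its call begins.
- ticket.close_job(): hands the job in; it is judged then, once.
The state is a dict: "time": time; "joint_positions": joint angles; "joint_vel": joint speeds; "joint_torque": joint torques, N m; "ee_pos": TCP position; "eef_rot": TCP orientation; "ft_force": force on the tool from outside, world axes, zero at the start; "torque": the same for the moment, N m; "width": finger opening in m; "grip_force": force on a finger pad.
Only numpy, scipy, OpenCV 4.12 (cv2) and the standard library are available. Lean on these libraries where they do the work, as an engineer would, in place of code of your own. Each camera call takes 0.05 s, during which the arm holds its last target. There are 200 camera calls.

## Task

Lay out the candle set on the wooden board: stand the large candle midway between the bottle and the pot, and lay the matchbox flat about 10 cm in front of the pot (towards the robot, centre to centre), its length parallel to the board's long edges. About 10 cm straight in front of the bottle, stack risers, centred on one another, with the small candle on top, choosing the risers so that the rims of the two candles come level. Leave the riser you do not need where it lies and tip neither candle over.

Things in the scene. Friction and masses are not known exactly. Their poses are not given: they have to be found in the camera images.
- board: Fixed display board of mid-brown wood, 240 x 320 mm, 10 mm thick, on the table left or right of the robot's centre line, turned up to 0.3 rad. Origin: centre of its underside (table height); x from its front (robot's side) to its back edge, y left along the long edges, z up. Bottle and pot stand on it 50 mm behind its centre, 100 mm to either side (which is left varies).
- bottle: White ceramic bottle with a narrow neck, 46 mm wide, 65 mm tall, fixed on the board. Origin: centre of its foot, on the board's top. Its axes are parallel to the board's: 'in front of' it is its -x, square to the board's long edges.
- pot: Terracotta plant pot with dark soil, 54 mm wide at the rim, 55 mm tall, fixed on the board. Origin: centre of its foot, on the board's top. Axes parallel to the board's: 'in front of' it is its -x.
- large_candle: Large candle in a straight clear glass, cream wax: 62 mm diameter, 70 mm tall, 0.2 to 0.4 kg. Origin: centre of its underside, z up. Stands loose on the grey mat (its top 2 mm above the table) at the start.
- small_candle: Small candle in a straight clear glass, cream wax: 46 mm diameter, 48 mm tall, 0.08 to 0.16 kg. Origin: centre of its underside, z up. Stands loose on the grey mat (its top 2 mm above the table) at the start.
- square_block: Square riser plate of pale wood, 60 x 60 mm, 14 mm thick, 40 g. Origin: centre of its underside; x and y parallel to its sides, z up. Lies loose on the grey mat (its top 2 mm above the table) at the start.
- cork_disc: Round riser of cork, 60 mm diameter, 8 mm thick, 15 g. Origin: centre of its underside, z up. Lies loose on the grey mat (its top 2 mm above the table) at the start.
- hex_block: Six-sided riser block of pale wood, 56 mm across the flats, 28 mm thick, 60 g. Origin: centre of its underside, z up. Lies loose on the grey mat (its top 2 mm above the table) at the start.
- matchbox: White card matchbox with a red panel on top and black striking sides, 56 x 38 mm, 18 mm thick, lying flat, 20 g. Origin: centre of its underside; x along its 56 mm length, y across its 38 mm width, z up. Lies loose on the grey mat (its top 2 mm above the table) at the start. A white spool of red ribbon (60 mm wide, 20 mm high) lies among the loose things and is not needed.
Things that resemble listed ones, but are neither listed nor needed, are in the scene too. What is shaped like the square_block but green, pink or purple is not meant.

How it is judged:
At the end, for the whole second after the job is handed in: Large candle midway (15 mm); square block + cork disc (any order) under small candle, centred to 15 mm, 75-125 mm before the bottle, 20 mm sideways, rims level to 3 mm; matchbox flat, 75-125 mm before the pot, 15 mm sideways, parallel to 0.2 rad; all upright, on the board, at rest (x of large_candle in the frame of board between 0.035 and 0.065 m and y of large_candle in the frame of board between -0.015 and 0.015 m and z of large_candle in the frame of board between 0.007 and 0.013 m and x of small_candle in the frame of bottle between -0.125 and -0.075 m and y of small_candle in the frame of bottle between -0.02 and 0.02 m and z of small_candle in the frame of board between 0.029 and 0.035 m and horizontal distance between each of square_block, cork_disc and small_candle below 0.015 m and x of matchbox in the frame of pot between -0.125 and -0.075 m and y of matchbox in the frame of pot between -0.015 and 0.015 m and z of matchbox in the frame of board between 0.007 and 0.013 m and angle between the x axis of matchbox and the y axis of board, either way round below 0.2 rad and angle between each of large_candle, small_candle, matchbox's own z axis and vertical below 0.1 rad and linear speed of each of large_candle, small_candle, square_block, cork_disc, matchbox below 0.02 m/s); the robot touches nothing.
It fails at once if the riser that is not needed (hexagonal block) is moved more than 30 mm (distance of hex_block from where it was at the start of the episode above 0.03 m).
It fails at once if a candle is tipped over (angle between any of large_candle, small_candle's own z axis and vertical above 0.6 rad).
It also fails if it takes over 136 s, if anything falls off the work surface, if the arm or the gripper's body presses on something with over 40 N, if the wrist force passes 120 N, or if a joint passes its speed limit or range.

## Working session

There is one attempt and no reset: what is moved stays moved. The work goes in short steps, Python scripts to look and compute and a shell command to move; the robot and the scene stay as the last step left them, time stands still between calls to the robot, and variables do not carry over. Pictures are saved under pics/ and viewed, at most 14 in all, crops included, and the job is handed in when it is done.

```bash
ls; mkdir -p pics
cat > h.py <<'E'
import numpy as np,cv2
from bench import monitor,cams,ticket,r
def shot(n):
    c=cams.camera(n); cv2.imwrite(f'pics/{n}_{monitor.read_state()["time"]:.2f}.png',c['pixels']); np.savez(f'{n}.npz',**{k:c[k] for k in c if not isinstance(c[k],(dict,str))}); return c
E
python3 - <<'E'
from h import *
for n in ("scene","top","wrist"):
    c=shot(n); print(n,[k for k in c],c['vfov'],c['cx'],c['cy'],{k:c[k] for k in c if k not in('pixels','z_map','vfov','cx','cy')})
s=monitor.read_state(); print(s, r.tcp_to_grasp)
E
ls pics
```

```text
pics
scene ['pixels', 'z_map', 'vfov', 'cx', 'cy', 'T'] 52.22024084228976 317.79199910365213 195.2855740682303 {'T': array([[-2.14762517e-01, -7.64185491e-01,  6.08192072e-01,
         1.23284154e+00],
       [ 9.76665589e-01, -1.68790671e-01,  1.32793212e-01,
         9.95737155e-02],
       [ 1.17850220e-03,  6.22519273e-01,  7.82603582e-01,
         1.05634582e+00],
       [ 0.00000000e+00,  0.00000000e+00,  0.00000000e+00,
         1.00000000e+00]])}
top ['pixels', 'z_map', 'vfov', 'cx', 'cy', 'T'] 54.62341954636027 324.22637842253266 204.53123428632736 {'T': array([[ 0.02587436,  0.99695377, -0.07357789,  0.37634558],
       [-0.99960514,  0.0249958 , -0.01283656, -0.07996307],
       [-0.01095832,  0.07388098,  0.99720686,  1.21352832],
       [ 0.        ,  0.        ,  0.        ,  1.        ]])}
wrist ['pixels', 'z_map', 'vfov', 'cx', 'cy', 'T'] 64.53344292263762 319.78602091373256 199.72566971137678 {'T': array([[ 0.32848808, -0.90025665, -0.28571584,  0.12583648],
       [ 0.94450597,  0.31245173,  0.10140214,  0.61736008],
       [-0.00201554, -0.30316971,  0.95293445,  0
[... 174 characters left out ...]
58782,
        1.34988877, -0.08852902]), 'joint_vel': array([-5.53737601e-05, -4.44159970e-04,  1.84794506e-03, -2.48009393e-03,
        1.46906770e-03, -1.91629413e-03, -1.79130892e-04]), 'joint_torque': array([ 6.22250009e-04, -6.23633552e+01,  2.45870888e-02, -3.90140748e+01,
       -6.13221223e-02,  3.72098805e-02,  6.82530776e-05]), 'ee_pos': array([0.20468016, 0.59024093, 0.22196327]), 'eef_rot': array([ 1.66136500e-01,  9.86102631e-01, -5.09188839e-04, -6.84271279e-05]), 'ft_force': array([-0.08416342, -0.37150756,  0.78927999]), 'torque': array([-0.00860673, -0.02546639,  0.02853466]), 'grip_force': 0.0, 'width': 0.08705027161468717} 0.0187
scene_0.05.png
top_0.10.png
wrist_0.15.png
```

View pics/scene_0.05.png

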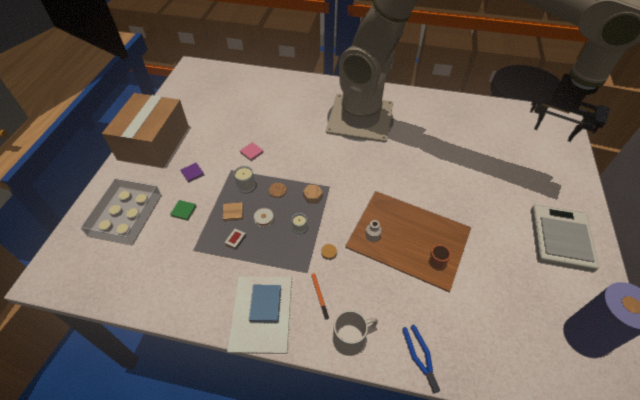

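View pics/top_0.10.png

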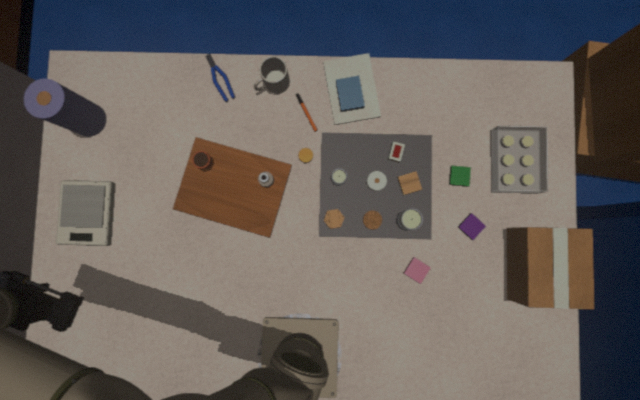

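The scene view shows the mat with the cork disc at (277,190), hex at (313,193), square block at (232,211), matchbox (235,239), spool (263,216), small candle (299,222) and large candle (244,178). On the board are the bottle (374,230) and the pot (440,257). The top view agrees: bottle (265,179), pot (203,161), cork (372,219), hex (334,218), square (410,183), matchbox (397,152).

Things that could be mistaken for others (scene pixels):
- **Cork disc:** the orange lid off the mat (329,251) or the hex (313,193).
- **Square block:** the green (183,210), purple (192,172) or pink (252,151) plates.
- **Small candle:** the large candle (244,178) or the tray candles (123,212).
- **Matchbox:** the spool (263,216).

I choose the items on the mat, matched by the description.

```bash
cat >> h.py <<'E'
def ray(c,u,v):
    f=200/np.tan(np.radians(float(c['vfov'])/2)); d=np.array([(u-c['cx'])/f,-(v-c['cy'])/f,-1.])
    T=np.array(c['T']); return T[:3,3],T[:3,:3]@d
def onplane(c,u,v,z):
    o,d=ray(c,u,v); return o+d*(z-o[2])/d[2]
def proj(c,p):
    f=200/np.tan(np.radians(float(c['vfov'])/2)); T=np.array(c['T']); q=T[:3,:3].T@(np.array(p)-T[:3,3]); return np.array([c['cx']+f*q[0]/-q[2],c['cy']-f*q[1]/-q[2]])
def twoview(c1,p1,c2,p2):
    o1,d1=ray(c1,*p1);o2,d2=ray(c2,*p2); A=np.c_[d1,-d2]; t=np.linalg.lstsq(A,o2-o1,rcond=None)[0]
    a,b=o1+d1*t[0],o2+d2*t[1]; return (a+b)/2,np.linalg.norm(a-b)
E
python3 - <<'E'
from h import *
t=np.load('top.npz');s=np.load('scene.npz')
P=dict(bottle=((265,179),(374,223)),pot=((203,161),(440,250)),small=((339,176),(299,217)),large=((411,219),(243,172)),square=((410,183),(232,210)),cork=((372.5,219),(277,189)),hex=((334,218),(313,190)),match=((397,152),(235,238)),lid=((305,156),(329,250)))
for k,(a,b) in P.items():
    p,e=twoview(t,a,s,b); print(k,p.round(3),round(e,4),onplane(t,*a,0.02).round(3))
E
```

```text
bottle [0.532 0.114 0.07 ] 0.0022 [0.539 0.122 0.02 ]
pot [0.583 0.305 0.067] 0.0056 [0.591 0.318 0.02 ]
small [ 0.549 -0.107  0.056] 0.0001 [ 0.554 -0.108  0.02 ]
large [ 0.425 -0.323  0.07 ] 0.0027 [ 0.427 -0.332  0.02 ]
square [ 0.539 -0.33   0.013] 0.0009 [ 0.538 -0.328  0.02 ]
cork [ 0.424 -0.215  0.011] 0.0001 [ 0.423 -0.214  0.02 ]
hex [ 0.423 -0.094  0.037] 0.0024 [ 0.424 -0.096  0.02 ]
match [ 0.636 -0.288  0.011] 0.002 [ 0.634 -0.287  0.02 ]
lid [ 0.616 -0.001  0.013] 0.0007 [ 0.615 -0.001  0.02 ]
```

View pics/wrist_0.15.png

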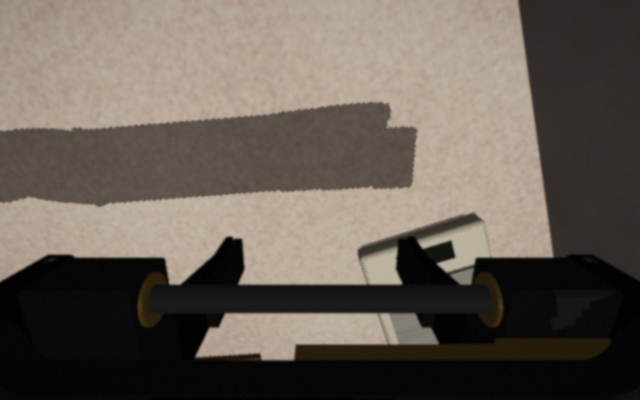

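The wrist view shows only the table, the scale at (430,250) and the fingers below row 240. Next I move over the board and turn the closing axis towards the board's x.

```bash
python3 -m crank '{"steps":[[[1,-0.9,0.3],[0,0,-1]],[[1,-0.9,0.3],[0,0,-1]],[[1,-0.9,0.3],[0,0,-1]],[[1,-0.9,0.3],[0,0,-1]],[[1,-0.9,0.3],[0,0,-1]],[[1,-0.9,0.3],[0,0,-1]],[[1,-0.9,0.3],[0,0,-1]],[[1,-0.9,0.3],[0,0,-1]],[[1,-0.9,0.3],[0,0,-1]]]}' 87
python3 -m crank '{"steps":[[[1,-1,0.3],[0,0,-1]],[[1,-1,0.3],[0,0,-1]],[[1,-1,0.3],[0,0,-1]],[[0.5,-1,0.3],[0,0,-1]],[[0,-1,0.3],[0,0,-1]],[[0,-1,0.3],[0,0,-1]],[[0,-1,0.3],[0,0,-1]],[[0,-1,0.3],[0,0,-1]],[[0,0,0],[0,0,0]],[[0,0,0],[0,0,0]]]}'
python3 - <<'E'
from h import *
c=shot('wrist'); np.savez('w_board1.npz',**c); s=monitor.read_state(); print(s['ee_pos'],s['eef_rot'],s['time'])
E
ls -t pics|head -1
```

```text
time: 0.9
ee_pos: [0.4307, 0.3866, 0.2903]
eef_rot: [0.533, 0.846, -0.0, -0.0]
ft_force: [0.7, 0.5, -0.4]
width: 0.0869
grip_force: 0.0
time: 1.73
ee_pos: [0.5176, 0.1867, 0.3507]
eef_rot: [0.789, 0.614, 0.001, 0.0]
ft_force: [0.0, 1.6, 0.1]
width: 0.0875
grip_force: 0.0
[0.51712037 0.1882448  0.3499897 ] [ 7.88412938e-01  6.15146301e-01  1.43527899e-04 -2.16847507e-04] 1.7833
wrist_1.78.png
```

```bash
python3 -m crank '{"steps":[[[0,-1,0],[0,0,0]],[[0,-1,0],[0,0,0]],[[0,-1,0],[0,0,0]],[[0,0,0],[0,0,0]],[[0,0,0],[0,0,0]]]}'
python3 - <<'E'
from h import *
c=shot('wrist'); np.savez('w_board2.npz',**c)
E
python3 -m crank '{"steps":[[[0,-1,0],[0,0,0]],[[0,-1,0],[0,0,0]],[[0,-1,0],[0,0,0]],[[0,-1,0],[0,0,0]],[[0,-1,0],[0,0,0]],[[0,-1,0],[0,0,0]],[[0,-1,0],[0,0,0]],[[0,-1,0],[0,0,0]],[[0,-1,0],[0,0,0]],[[0,-1,0],[0,0,0]]]}'
python3 -m crank '{"steps":[[[0,-1,0],[0,0,0]],[[0,-1,0],[0,0,0]],[[0,0,0],[0,0,0]],[[0,0,0],[0,0,0]]]}'
python3 - <<'E'
from h import *
c=shot('wrist'); np.savez('w_mat1.npz',**c)
E
python3 -m crank '{"steps":[[[0,-1,0],[0,0,0]],[[0,-1,0],[0,0,0]],[[0,-1,0],[0,0,0]],[[0,0,0],[0,0,0]],[[0,0,0],[0,0,0]]]}'
python3 - <<'E'
from h import *
c=shot('wrist'); np.savez('w_mat2.npz',**c)
W={k:np.load(f'w_{k}.npz')['pixels'] for k in('board1','board2','mat1','mat2')}
cv2.imwrite('pics/quad.png',cv2.resize(np.vstack([np.hstack([W['board1'][:260],W['board2'][:260]]),np.hstack([W['mat1'][:260],W['mat2'][:260]])]),(800,325)))
cv2.imwrite('pics/mat1.png',W['mat1'][:270])
cv2.imwrite('pics/board1.png',W['board1'][:270])
E
```

```text
time: 2.2
ee_pos: [0.5172, 0.113, 0.3498]
eef_rot: [0.789, 0.615, -0.0, -0.0]
ft_force: [-0.2, 1.1, -0.2]
width: 0.0866
grip_force: 0.0
time: 3.08
ee_pos: [0.5179, -0.136, 0.3497]
eef_rot: [0.787, 0.616, -0.0, -0.0]
ft_force: [0.4, 0.0, -0.5]
width: 0.0872
grip_force: 0.0
time: 3.42
ee_pos: [0.5177, -0.1866, 0.3495]
eef_rot: [0.789, 0.615, -0.0, -0.0]
ft_force: [0.7, 0.5, 1.3]
width: 0.0872
grip_force: 0.0
time: 3.88
ee_pos: [0.5178, -0.2612, 0.3496]
eef_rot: [0.789, 0.615, -0.0, -0.0]
ft_force: [0.6, 0.9, 0.2]
width: 0.0867
grip_force: 0.0
```

View pics/quad.png

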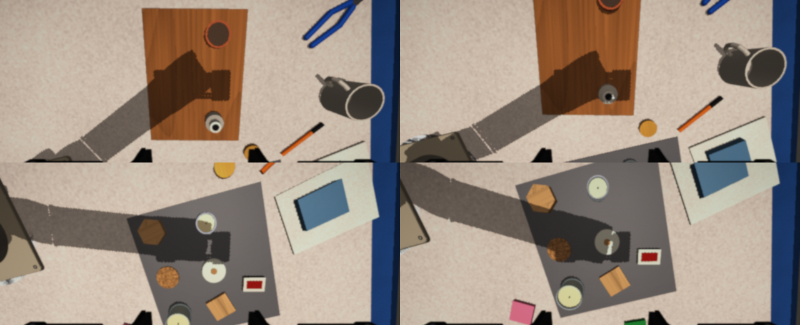

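View pics/mat1.png

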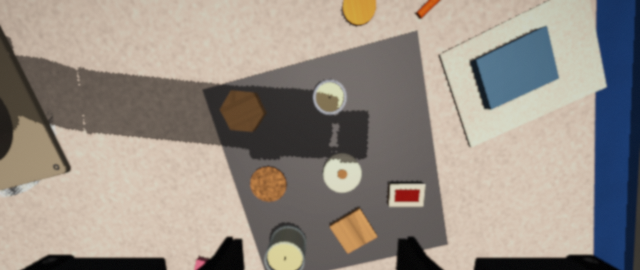

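The quad picture shows the board with bottle and pot, and the mat from two places. In mat1: cork (268,184), square (353,231), matchbox (407,195), small candle (329,97), large candle top (285,258), hex (242,110), and the lid (359,8), which lies off the mat. My picks are confirmed: speckled cork is the disc and pale wood is the square.

```bash
cat > seg.py <<'E'
from h import *
def blob(img,m,near,amin=60):
    m=cv2.morphologyEx(m.astype(np.uint8),cv2.MORPH_OPEN,np.ones((3,3)))
    m=cv2.morphologyEx(m,cv2.MORPH_CLOSE,np.ones((5,5)))
    cs=[c for c in cv2.findContours(m,cv2.RETR_EXTERNAL,cv2.CHAIN_APPROX_NONE)[0] if cv2.contourArea(c)>amin]
    return min(cs,key=lambda c:np.hypot(*(np.array(cv2.minEnclosingCircle(c)[0])-near))) 
def hsv(c): return cv2.cvtColor(c['pixels'],cv2.COLOR_BGR2HSV)
def masks(c):
    h=hsv(c).astype(int);H,S,V=h[...,0],h[...,1],h[...,2]
    return dict(wood=(H<22)&(S>85)&(V>50),wax=(H>18)&(H<40)&(S>35)&(V>90),red=((H<6)|(H>172))&(S>150)&(V>80),white=(S<60)&(V>140))
def outline(c,cnt,z): return np.array([onplane(c,*p,z)[:2] for p in cnt[:,0,:].astype(float)])
E
python3 - <<'E'
from seg import *
a=np.load('w_mat1.npz');b=np.load('w_mat2.npz')
Q=dict(small=('wax',(329,97),(317,39),.045),cork=('wood',(268,184),(254,138),.010),match=('red',(407,195),(398,151),.02),square=('wood',(353,231),(344,191),.016),large=('wax',(285,258),(272,213),.065),hex=('wood',(242,110),(227,54),.03))
for k,(m,pa,pb,z) in Q.items():
    ca,cb=[blob(c['pixels'],masks(c)[m],p) for c,p in((a,pa),(b,pb))]
    qa,qb=[cv2.minAreaRect(x) for x in(ca,cb)]
    p,e=twoview(a,qa[0],b,qb[0])
    print(k,np.round(qa[0],1),np.round(qb[0],1),'tri',p.round(4),round(e,4))
    for c,x in((a,ca),(b,cb)):
        o=outline(c,x,z); r_=cv2.minAreaRect(o.astype(np.float32)*1000); print('    plane',np.round(r_[0],1),np.round(r_[1],1),round(r_[2],1))
a=np.load('w_board1.npz');b=np.load('w_board2.npz')
for c,n in((a,(313,118)),(b,(305,90))):
    x=blob(c['pixels'],masks(c)['wood'],n,5000); o=outline(c,x,.010)*1000; r_=cv2.minAreaRect(o.astype(np.float32)); print('board',np.round(r_[0],1),np.round(r_[1],1),r_[2]); print(cv2.boxPoints(r_).round(0).tolist())
vis=a['pixels'].copy(); cv2.imwrite('pics/b.png',cv2.resize(np.hstack([a['pixels'][0:230,220:400],b['pixels'][0:230,200:380]]),None,fx=2,fy=2,interpolation=cv2.INTER_CUBIC))
E
```

```text
small [329.  97.] [315.8  39.8] tri [ 0.5512 -0.1069  0.0483] 0.0001
    plane [ 551.2 -107.1] [37.4 36.7] 75.8
    plane [ 551.4 -106.4] [38.1 36.7] 28.4
cork [268.  183.5] [254.  138.5] tri [ 0.4244 -0.2126  0.0148] 0.0001
    plane [ 423.  -214.1] [59.7 59.2] 74.0
    plane [ 422.9 -213.3] [57.5 59.9] 75.9
match [407. 195.] [398.5 150.5] tri [ 0.6381 -0.2843  0.0225] 0.0008
    plane [ 638.7 -285.2] [17.  36.1] 75.9
    plane [ 638.3 -284.9] [17.1 36.6] 75.9
square [352.8 230.6] [343.1 190.1] tri [ 0.5402 -0.3284  0.0124] 0.0002
    plane [ 540.3 -327.1] [61.8 65.3] 18.0
    plane [ 540.4 -327.6] [61.5 63.4] 18.6
large [284.5 257.5] [270.5 215. ] tri [ 0.4245 -0.3255  0.0611] 0.0005
    plane [ 425.6 -324. ] [54.5 55.5] 75.9
    plane [ 425.2 -324.8] [54.7 56.1] 75.9
hex [242.5 110.8] [226.1  57.3] tri [ 0.4238 -0.0945  0.0286] 0.0006
    plane [423.7 -95.1] [57.8 66. ] 70.4
    plane [424.2 -95.3] [57.8 67.1] 69.9
board [514.7 227.4] [319.5 239.6] 75.22752380371094
[[358.0, 104.0], [590.0, 42.0], [671.0, 351.0], [440.0, 412.0]]
board [507.7 200.8] [264.5 239.6] 75.27124786376953
[[358.0, 103.0], [590.0, 42.0], [657.0, 298.0], [425.0, 359.0]]
```

View pics/b.png

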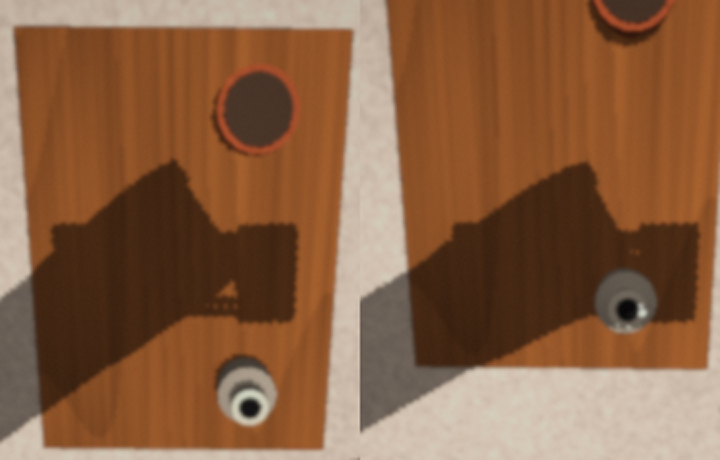

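```bash
python3 - <<'E'
from h import *
a=np.load('w_board1.npz');b=np.load('w_board2.npz')
print('mouth',twoview(a,(344.5,204),b,(333.5,154.5)),'corner',twoview(a,(242,223.5),b,(228,183)),'pot',onplane(a,348.5,55,.065), 'bottle exp .5376 .118; pot exp .5885 .3113')
E
python3 -m crank '{"steps":[[[-0.9,-0.6,-0.5],[0,0,0]],[[-0.9,-0.6,-1],[0,0,0]],[[-0.9,-0.6,-1],[0,0,0]],[[-0.9,-0.6,-1],[0,0,0]],[[-0.1,-0.1,-1],[0,0,0]],[[0,0,-1],[0,0,0]],[[0,0,-1],[0,0,0]],[[0,0,-1],[0,0,0]],[[0,0,0],[0,0,0]],[[0,0,0],[0,0,0]]]}' 87 20
python3 - <<'E'
from h import *
s=monitor.read_state();print((np.array([.4252,-.3246,.022])-s['ee_pos'])/.025)
E
```

```text
mouth (array([0.53783114, 0.11850794, 0.08035307]), np.float64(0.0006125091224900899)) corner (array([0.35824887, 0.10228532, 0.00645366]), np.float64(7.130699428690053e-05)) pot [0.58825563 0.3108814  0.065     ] bottle exp .5376 .118; pot exp .5885 .3113
time: 4.77
ee_pos: [0.4252, -0.3226, 0.1623]
eef_rot: [0.788, 0.616, -0.0, -0.001]
ft_force: [0.1, -0.1, 0.1]
width: 0.0869
grip_force: 0.0
[-1.88748804e-03 -8.10343169e-02 -5.61179805e+00]
```

```bash
python3 -m crank '{"steps":[[[0,0,-1],[0,0,0]],[[0,-0.1,-1],[0,0,0]],[[0,0,-1],[0,0,0]],[[0,0,-1],[0,0,0]],[[0,0,-1],[0,0,0]],[[0,0,-0.6],[0,0,0]],[[0,0,0],[0,0,0]]]}' 87 25
python3 -m crank '{"steps":[[[0,0,0],[0,0,0]],[[0,0,0],[0,0,0]],[[0,0,0],[0,0,0]],[[0,0,0],[0,0,0]],[[0,0,0],[0,0,0]],[[0,0,0],[0,0,0]],[[0,0,0],[0,0,0]],[[0,0,0],[0,0,0]]]}' 40 25
```

```text
time: 5.35
ee_pos: [0.4251, -0.3255, 0.0215]
eef_rot: [0.788, 0.616, -0.0, -0.001]
ft_force: [-0.4, -0.2, 0.8]
width: 0.0873
grip_force: 0.0
time: 6.02
ee_pos: [0.4254, -0.3271, 0.0235]
eef_rot: [0.789, 0.615, 0.001, 0.0]
ft_force: [-1.5, 1.9, 7.8]
width: 0.0615
grip_force: 25.0
```

```bash
python3 -m crank '{"steps":[[[0,0,0.3],[0,0,0]],[[0,0,0.6],[0,0,0]],[[0,0,0.9],[0,0,0]],[[0,0,1],[0,0,0]],[[0,0,1],[0,0,0]],[[0,0,1],[0,0,0]],[[0,0,0.7],[0,0,0]],[[0,0.3,0],[0,0,0]],[[0.2,0.6,0],[0,0,0]],[[0.3,0.8,0],[0,0,0]]]}'
python3 -m crank '{"steps":[[[0.3,0.8,0],[0,0,0]],[[0.3,0.8,0],[0,0,0]],[[0.3,0.8,0],[0,0,0]],[[0.3,0.8,0],[0,0,0]],[[0.3,0.8,0],[0,0,0]],[[0.3,0.8,0],[0,0,0]],[[0.3,0.8,0],[0,0,0]],[[0.3,0.8,0],[0,0,0]],[[0.3,0.8,0],[0,0,0]],[[0.3,0.8,0],[0,0,0]]]}'
python3 -m crank '{"steps":[[[0.3,0.8,0],[0,0,0]],[[0.3,0.8,0],[0,0,0]],[[0.3,0.8,0],[0,0,0]],[[0.3,0.8,0],[0,0,0]],[[0.3,0.8,0],[0,0,0]],[[0.3,0.8,0],[0,0,0]],[[0.2,0.8,0],[0,0,0]],[[0,0.8,0],[0,0,0]],[[0,0.8,0],[0,0,0]],[[0,0.6,0],[0,0,0]]]}'
python3 -m crank '{"steps":[[[0,0.3,0],[0,0,0]],[[0,0.2,0],[0,0,0]],[[0,0,0],[0,0,0]],[[0,0,0],[0,0,0]],[[0,0,0],[0,0,0]]]}'
python3 - <<'E'
from h import *
s=monitor.read_state();print((np.array([.563,.2146,.031])-s['ee_pos'])/.025); shot('wrist')
E
ls -t pics | head -1
```

```text
time: 6.85
ee_pos: [0.436, -0.2846, 0.1594]
eef_rot: [0.79, 0.614, -0.0, -0.0]
ft_force: [0.0, -0.4, -3.2]
width: 0.0618
grip_force: 25.0
time: 7.68
ee_pos: [0.5114, -0.0829, 0.1589]
eef_rot: [0.789, 0.615, -0.001, -0.001]
ft_force: [0.4, -0.8, -4.6]
width: 0.061
grip_force: 25.0
time: 8.52
ee_pos: [0.5609, 0.1127, 0.1586]
eef_rot: [0.788, 0.615, -0.001, -0.001]
ft_force: [-0.9, 0.1, -5.2]
width: 0.0616
grip_force: 25.0
time: 8.93
ee_pos: [0.5623, 0.1216, 0.16]
eef_rot: [0.789, 0.614, -0.0, 0.0]
ft_force: [0.4, -0.1, -4.0]
width: 0.0618
grip_force: 25.0
[ 0.02832671  3.71842871 -5.16104822]
wrist_8.98.png
```

```bash
python3 -m crank '{"steps":[[[0,0.6,0],[0,0,0]],[[0,0.9,0],[0,0,0]],[[0,0.9,0],[0,0,0]],[[0,0.9,0],[0,0,0]],[[0,0.4,0],[0,0,0]],[[0,0,0],[0,0,0]],[[0,0,0],[0,0,0]]]}'
python3 -m crank '{"steps":[[[0,0,-0.6],[0,0,0]],[[0,0,-1],[0,0,0]],[[0,0,-1],[0,0,0]],[[0,0,-1],[0,0,0]],[[0,0,-0.7],[0,0,0]],[[0,0,-0.3],[0,0,0]],[[0,0,0],[0,0,0]],[[0,0,0],[0,0,0]],[[0,0,0],[0,0,0]]]}'
python3 - <<'E'
from h import *
s=monitor.read_state();print((np.array([.563,.2146,.031])-s['ee_pos'])/.025);
E
```

```text
time: 9.57
ee_pos: [0.5623, 0.2152, 0.1599]
eef_rot: [0.789, 0.615, -0.0, 0.0]
ft_force: [-0.3, -0.7, -3.4]
width: 0.0616
grip_force: 25.0
time: 10.32
ee_pos: [0.5634, 0.2153, 0.0467]
eef_rot: [0.789, 0.614, 0.001, 0.0]
ft_force: [0.3, 0.1, -3.0]
width: 0.0617
grip_force: 25.0
[-0.01594038 -0.0279876  -0.62683017]
```

Straight above the spot; lower to contact and release.

```bash
python3 -m crank '{"steps":[[[0,0,-0.2],[0,0,0]],[[0,0,-0.2],[0,0,0]],[[0,0,-0.1],[0,0,0]],[[0,0,-0.1],[0,0,0]],[[0,0,0],[0,0,0]],[[0,0,0],[0,0,0]]]}'
python3 -m crank '{"steps":[[[0,0,0],[0,0,0]],[[0,0,0],[0,0,0]],[[0,0,0],[0,0,0]],[[0,0,0],[0,0,0]],[[0,0,0],[0,0,0]],[[0,0,0],[0,0,0]],[[0,0,0],[0,0,0]]]}' 84
python3 -m crank '{"steps":[[[0,0,0.4],[0,0,0]],[[0,0,0.8],[0,0,0]],[[0,0,1],[0,0,0]],[[0,0,1],[0,0,0]],[[0,0,1],[0,0,0]],[[0,-0.6,1],[0,0,0]],[[0,-1,1],[0,0,0]],[[0,-1,1],[0,0,0]],[[0,-1,1],[0,0,0]],[[0,-1,0],[0,0,0]]]}' 87
python3 - <<'E'
from h import *
c=shot('wrist'); s=monitor.read_state(); print(s['ee_pos'],s['eef_rot'])
E
ls -t pics | head -1
```

```text
time: 10.82
ee_pos: [0.5621, 0.2156, 0.0314]
eef_rot: [0.789, 0.615, -0.0, -0.0]
ft_force: [-9.0, -2.9, 13.9]
width: 0.0618
grip_force: 25.0
time: 11.4
ee_pos: [0.5623, 0.2155, 0.03]
eef_rot: [0.789, 0.615, 0.0, 0.0]
ft_force: [-0.2, -0.2, 0.4]
width: 0.0836
grip_force: 0.0
time: 12.23
ee_pos: [0.5642, 0.0993, 0.241]
eef_rot: [0.789, 0.615, 0.004, 0.001]
ft_force: [0.6, 0.4, -0.4]
width: 0.087
grip_force: 0.0
[0.56383576 0.09289177 0.23911208] [0.79076312 0.61211575 0.00222696 0.00174245]
wrist_12.28.png
```

```bash
python3 -m crank '{"steps":[[[0.3,-1,0],[0,0,0]],[[0.3,-1,0],[0,0,0]],[[0.3,-1,0],[0,0,0]],[[0.3,-1,0],[0,0,0]],[[0.3,-1,0],[0,0,0]],[[0.3,-1,0],[0,0,0]],[[0.3,-1,0],[0,0,0]],[[0.3,-1,0],[0,0,0]],[[0.3,-1,0],[0,0,0]],[[0.3,-1,0],[0,0,0]]]}' 78 10
python3 -m crank '{"steps":[[[0,-1,-1],[0,0,0]],[[0,-1,-1],[0,0,0]],[[0,-1,-1],[0,0,0]],[[0,-1,-1],[0,0,0]],[[0,0,0],[0,0,0]],[[0,0,0],[0,0,0]],[[0,0,0],[0,0,0]]]}'
python3 - <<'E'
from h import *
s=monitor.read_state();print((np.array([.6385,-.285,.007])-s['ee_pos'])/.025)
E
```

```text
time: 13.12
ee_pos: [0.6374, -0.1505, 0.2355]
eef_rot: [0.789, 0.615, 0.0, -0.0]
ft_force: [-0.0, 0.6, 0.5]
width: 0.078
grip_force: 0.0
time: 13.7
ee_pos: [0.6377, -0.2489, 0.1357]
eef_rot: [0.789, 0.615, 0.0, 0.0]
ft_force: [0.3, -0.2, -0.2]
width: 0.0778
grip_force: 0.0
[ 0.03174041 -1.44492621 -5.14907614]
```

View pics/wrist_12.28.png

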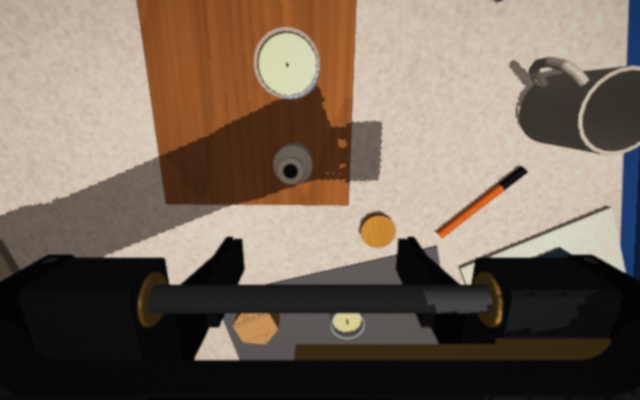

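The large candle stands upright on the board at (287,63), in line with the bottle (291,165). Next, the matchbox.

```bash
python3 -m crank '{"steps":[[[0,-0.8,0],[0,0,0]],[[0,-0.6,0],[0,0,0]],[[0,0,-1],[0,0,0]],[[0,0,-1],[0,0,0]],[[0,0,-1],[0,0,0]],[[0,0,-1],[0,0,0]],[[0,0,-0.7],[0,0,0]],[[0,0,-0.3],[0,0,0]],[[0,0,-0.1],[0,0,0]],[[0,0,0],[0,0,0]]]}'
python3 -m crank '{"steps":[[[0,0,0],[0,0,0]],[[0,0,0],[0,0,0]],[[0,0,0],[0,0,0]],[[0,0,0],[0,0,0]],[[0,0,0],[0,0,0]],[[0,0,0],[0,0,0]],[[0,0,0],[0,0,0]],[[0,0,0],[0,0,0]]]}' 30 8
python3 - <<'E'
from h import *
s=monitor.read_state();print((np.array([.6385,-.285,.007])-s['ee_pos'])/.025)
E
```

```text
time: 14.53
ee_pos: [0.6382, -0.2837, 0.0086]
eef_rot: [0.788, 0.615, 0.0, 0.0]
ft_force: [-0.5, -1.4, 0.4]
width: 0.0777
grip_force: 0.0
time: 15.2
ee_pos: [0.6376, -0.2846, 0.0082]
eef_rot: [0.789, 0.615, 0.0, 0.0]
ft_force: [-1.0, 1.3, 6.3]
width: 0.0558
grip_force: 8.0
[ 0.03615393 -0.01572615 -0.04957461]
```

```bash
python3 -m crank '{"steps":[[[0,0,0.4],[0,0,0]],[[0,0,0.8],[0,0,0]],[[0,0,1],[0,0,0]],[[0,0,1],[0,0,0]],[[0,0,1],[0,0,0]],[[0,0.4,0.8],[0,0,0]],[[-0.3,0.8,0],[0,0,0.8]],[[-0.3,0.8,0],[0,0,0.8]],[[-0.3,0.8,0],[0,0,0.8]],[[-0.3,0.9,0],[0,0,0.8]]]}'
python3 -m crank '{"steps":[[[-0.3,0.9,0],[0,0,0.8]],[[-0.3,0.9,0],[0,0,0.8]],[[-0.3,0.9,0],[0,0,0.8]],[[-0.3,0.9,0],[0,0,0.8]],[[-0.3,0.9,0],[0,0,0.8]],[[-0.3,0.9,0],[0,0,0.8]],[[-0.3,0.9,0],[0,0,0.8]],[[-0.3,0.9,0],[0,0,0.8]],[[-0.3,0.9,0],[0,0,0.8]],[[-0.3,0.9,0],[0,0,0.8]]]}'
python3 -m crank '{"steps":[[[-0.3,0.9,0],[0,0,0.8]],[[-0.3,0.9,0],[0,0,0.8]],[[-0.3,0.9,0],[0,0,0.8]],[[-0.3,0.9,0],[0,0,0.8]],[[-0.3,0.9,0],[0,0,0.8]],[[-0.1,0.9,0],[0,0,0.8]],[[0,0.8,0],[0,0,0.8]],[[0,0.8,0],[0,0,0.8]],[[0,0.7,0],[0,0,0.3]],[[0,0.5,0],[0,0,0]]]}'
python3 -m crank '{"steps":[[[0,0.2,0],[0,0,0]],[[0,0,0],[0,0,0]],[[0,0,0],[0,0,0]],[[0,0,0],[0,0,0]]]}'
python3 - <<'E'
from h import *
s=monitor.read_state();print((np.array([.4918,.3368,.0172])-s['ee_pos'])/.025); q=s['eef_rot']; print(np.degrees(2*np.arctan2(q[1],q[0]))-90)
E
```

```text
time: 16.03
ee_pos: [0.6066, -0.1918, 0.1331]
eef_rot: [0.695, 0.719, -0.0, 0.0]
ft_force: [0.1, 0.1, 0.5]
width: 0.056
grip_force: 8.0
time: 16.87
ee_pos: [0.5318, 0.0338, 0.1331]
eef_rot: [0.406, 0.914, 0.0, 0.0]
ft_force: [-0.2, 0.1, 0.8]
width: 0.0558
grip_force: 8.0
time: 17.7
ee_pos: [0.4918, 0.2404, 0.1326]
eef_rot: [0.126, 0.992, 0.0, -0.0]
ft_force: [-0.0, 0.3, 0.3]
width: 0.0557
grip_force: 8.0
time: 18.03
ee_pos: [0.4926, 0.2417, 0.1325]
eef_rot: [0.128, 0.992, -0.0, 0.0]
ft_force: [-0.6, -1.1, -0.2]
width: 0.0557
grip_force: 8.0
[-0.03091307  3.80471622 -4.61384806]
75.243436955498
```

```bash
python3 -m crank '{"steps":[[[0,0.6,0],[0,0,0]],[[0,1,0],[0,0,0]],[[0,1,0],[0,0,0]],[[0,0.8,0],[0,0,0]],[[0,0.4,0],[0,0,0]],[[0,0,-0.5],[0,0,0]],[[0,0,-1],[0,0,0]],[[0,0,-1],[0,0,0]],[[0,0,-1],[0,0,0]],[[0,0,-0.6],[0,0,0]]]}'
python3 -m crank '{"steps":[[[0,0,-0.3],[0,0,0]],[[0,0,0],[0,0,0]],[[0,0,-0.1],[0,0,0]],[[0,0,-0.1],[0,0,0]],[[0,0,0],[0,0,0]],[[0,0,0],[0,0,0]]]}'
python3 - <<'E'
from h import *
s=monitor.read_state();print((np.array([.4918,.3368,.0172])-s['ee_pos'])/.025,s['ft_force'])
E
```

```text
time: 18.87
ee_pos: [0.4914, 0.335, 0.0265]
eef_rot: [0.128, 0.992, -0.002, -0.001]
ft_force: [-0.0, -0.4, -0.4]
width: 0.0559
grip_force: 8.0
time: 19.37
ee_pos: [0.4927, 0.3382, 0.0183]
eef_rot: [0.127, 0.992, 0.0, 0.0]
ft_force: [-0.5, 0.2, 0.1]
width: 0.0559
grip_force: 8.0
[-0.0347237  -0.05692977 -0.044442  ] [-0.45212346  0.23969316  0.05593198]
```

```bash
python3 -m crank '{"steps":[[[0,0,-0.05],[0,0,0]],[[0,0,0],[0,0,0]],[[0,0,0],[0,0,0]]]}'
python3 -m crank '{"steps":[[[0,0,0],[0,0,0]],[[0,0,0],[0,0,0]],[[0,0,0],[0,0,0]],[[0,0,0],[0,0,0]],[[0,0,0],[0,0,0]],[[0,0,0.5],[0,0,0]],[[0,0,1],[0,0,0]],[[0,0,1],[0,0,0]],[[0,0,1],[0,0,0]],[[0,0,1],[0,0,0]]]}' 76
python3 -m crank '{"steps":[[[0,-0.5,1],[0,0,0]],[[0,-1,0],[0,0,-1]],[[0,-1,0],[0,0,-1]],[[0,-1,0],[0,0,-1]],[[0.1,-1,0],[0,0,-1]],[[0.1,-1,0],[0,0,-1]],[[0.1,-1,0],[0,0,-1]],[[0.1,-1,0],[0,0,-1]],[[0.1,-1,0],[0,0,-1]],[[0.1,-1,0],[0,0,-1]]]}'
python3 -m crank '{"steps":[[[0.2,-1,0],[0,0,-1]],[[0.2,-1,0],[0,0,-1]],[[0.2,-1,0],[0,0,-0.4]],[[0.2,-1,0],[0,0,0]],[[0.1,-1,0],[0,0,0]],[[0.1,-1,0],[0,0,0]],[[0.1,-1,0],[0,0,0]],[[0.1,-1,0],[0,0,0]],[[0.1,-1,0],[0,0,0]],[[0.1,-1,0],[0,0,0]]]}' 78
python3 -m crank '{"steps":[[[0,-1,0],[0,0,0]],[[0,-1,0],[0,0,0]],[[0,-1,0],[0,0,0]],[[0,-1,0],[0,0,0]],[[0,-1,0],[0,0,0]],[[0,-1,0],[0,0,0]],[[0,0,0],[0,0,0]],[[0,0,0],[0,0,0]],[[0,0,0],[0,0,0]]]}'
python3 - <<'E'
from h import *
s=monitor.read_state();print((np.array([.5403,-.3274,.006])-s['ee_pos'])/.025); q=s['eef_rot']; print(np.degrees(2*np.arctan2(q[1],q[0]))-90)
shot('wrist');shot('top')
E
ls -t pics|head -2
```

```text
time: 19.62
ee_pos: [0.4923, 0.3381, 0.0165]
eef_rot: [0.127, 0.992, 0.0, 0.0]
ft_force: [-0.8, -0.3, -0.9]
width: 0.0562
grip_force: 8.0
time: 20.45
ee_pos: [0.4923, 0.3379, 0.1311]
eef_rot: [0.127, 0.992, 0.0, 0.0]
ft_force: [0.6, 1.0, -0.6]
width: 0.076
grip_force: 0.0
time: 21.28
ee_pos: [0.5073, 0.0993, 0.1549]
eef_rot: [0.499, 0.867, 0.001, 0.0]
ft_force: [1.2, -0.3, 0.1]
width: 0.076
grip_force: 0.0
time: 22.12
ee_pos: [0.5424, -0.1506, 0.1549]
eef_rot: [0.585, 0.811, 0.001, 0.0]
ft_force: [-0.5, -0.6, 0.7]
width: 0.0778
grip_force: 0.0
time: 22.87
ee_pos: [0.5425, -0.2987, 0.1543]
eef_rot: [0.585, 0.811, 0.0, -0.0]
ft_force: [0.7, -0.2, 1.8]
width: 0.0782
grip_force: 0.0
[-0.08741908 -1.14665927 -5.9303322 ]
18.394522067390312
top_22.97.png
wrist_22.92.png
```

```bash
python3 -m crank '{"steps":[[[-0.1,-0.6,0],[0,0,0]],[[0,-0.5,0],[0,0,0]],[[0,0,-1],[0,0,0]],[[0,0,-1],[0,0,0]],[[0,0,-1],[0,0,0]],[[0,0,-1],[0,0,0]],[[0,0,-1],[0,0,0]],[[0,0,-0.6],[0,0,0]],[[0,0,-0.3],[0,0,0]],[[0,0,0],[0,0,0]]]}'
python3 -m crank '{"steps":[[[0,0,0],[0,0,0]],[[0,0,0],[0,0,0]],[[0,0,0],[0,0,0]],[[0,0,0],[0,0,0]],[[0,0,0],[0,0,0]],[[0,0,0],[0,0,0]],[[0,0,0],[0,0,0]],[[0,0,0],[0,0,0]]]}' 40 12
python3 - <<'E'
from h import *
s=monitor.read_state();print((np.array([.5403,-.3274,.006])-s['ee_pos'])/.025)
t=np.load('top.npz');cv2.imwrite('pics/t1.png',cv2.resize(t['pixels'][120:250,160:440],None,fx=2.8,fy=2.8,interpolation=cv2.INTER_CUBIC))
E
```

```text
time: 23.8
ee_pos: [0.539, -0.3264, 0.0048]
eef_rot: [0.585, 0.811, -0.0, -0.001]
ft_force: [-0.2, -0.6, 0.1]
width: 0.0777
grip_force: 0.0
time: 24.47
ee_pos: [0.5404, -0.3273, 0.0075]
eef_rot: [0.585, 0.811, 0.0, 0.001]
ft_force: [-0.7, 0.5, 6.5]
width: 0.0599
grip_force: 12.0
[-0.00528897 -0.00488196 -0.05816196]
```

View pics/t1.png

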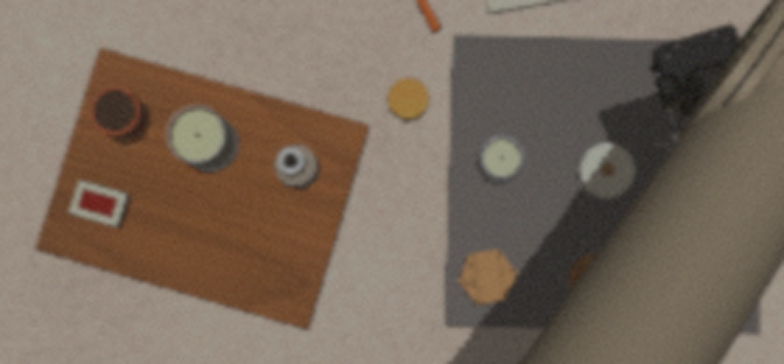

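```bash
python3 -m crank '{"steps":[[[0,0,0.4],[0,0,0]],[[0,0,0.8],[0,0,0]],[[0,0,1],[0,0,0]],[[0,0,1],[0,0,0]],[[0,0,1],[0,0,0]],[[0,0.5,0.6],[0,0,0]],[[-0.2,0.9,0],[0,0,0.2]],[[-0.2,0.9,0],[0,0,0.2]],[[-0.2,0.9,0],[0,0,0.2]],[[-0.2,0.9,0],[0,0,0.2]]]}'
python3 -m crank '{"steps":[[[-0.2,0.9,0],[0,0,0.2]],[[-0.2,0.9,0],[0,0,0.2]],[[-0.2,0.9,0],[0,0,0.2]],[[-0.2,0.9,0],[0,0,0.2]],[[-0.2,0.9,0],[0,0,0.2]],[[-0.2,0.9,0],[0,0,0.2]],[[-0.2,0.9,0],[0,0,0.2]],[[-0.2,0.9,0],[0,0,0.2]],[[-0.2,0.9,0],[0,0,0.2]],[[-0.2,0.9,0],[0,0,0.2]]]}'
python3 -m crank '{"steps":[[[-0.2,0.9,0],[0,0,0.2]],[[-0.2,0.9,0],[0,0,0.2]],[[-0.2,0.9,0],[0,0,0.2]],[[-0.2,0.9,0],[0,0,0.2]],[[-0.2,0.9,0],[0,0,0.2]],[[-0.2,0.7,0],[0,0,0.2]],[[0,0.5,0],[0,0,0]],[[0,0,0],[0,0,0]],[[0,0,0],[0,0,0]],[[0,0,0],[0,0,0]]]}'
python3 - <<'E'
from h import *
s=monitor.read_state();print((np.array([.4409,.1435,.0155])-s['ee_pos'])/.025)
E
```

```text
time: 25.3
ee_pos: [0.5194, -0.2236, 0.127]
eef_rot: [0.556, 0.831, 0.0, 0.0]
ft_force: [0.7, -0.3, 0.3]
width: 0.0597
grip_force: 12.0
time: 26.13
ee_pos: [0.4694, 0.0013, 0.127]
eef_rot: [0.482, 0.876, 0.0, 0.0]
ft_force: [0.2, -0.5, -0.1]
width: 0.0599
grip_force: 12.0
time: 26.97
ee_pos: [0.4401, 0.1418, 0.1263]
eef_rot: [0.436, 0.9, -0.0, 0.0]
ft_force: [0.3, 0.2, -0.3]
width: 0.0599
grip_force: 12.0
[ 0.03018552  0.06825459 -4.43350161]
```

```bash
python3 -m crank '{"steps":[[[0.05,0.05,-0.5],[0,0,0]],[[0,0,-1],[0,0,0]],[[0,0,-1],[0,0,0]],[[0,0,-1],[0,0,0]],[[0,0,-0.5],[0,0,0]],[[0,0,-0.3],[0,0,0]],[[0,0,-0.1],[0,0,0]],[[0,0,0],[0,0,0]],[[0,0,0],[0,0,0]]]}'
python3 - <<'E'
from h import *
s=monitor.read_state();print((np.array([.4409,.1435,.0155])-s['ee_pos'])/.025,s['ft_force'])
E
```

```text
time: 27.72
ee_pos: [0.4418, 0.1441, 0.0172]
eef_rot: [0.436, 0.9, 0.001, 0.0]
ft_force: [-0.2, 0.6, -0.4]
width: 0.0599
grip_force: 12.0
[-0.03476335 -0.02565593 -0.06602788] [-0.24933942  0.55252131 -0.35450947]
```

```bash
python3 -m crank '{"steps":[[[0,0,-0.05],[0,0,0]],[[0,0,0],[0,0,0]],[[0,0,0],[0,0,0]]]}'
python3 -m crank '{"steps":[[[0,0,0],[0,0,0]],[[0,0,0],[0,0,0]],[[0,0,0],[0,0,0]],[[0,0,0],[0,0,0]],[[0,0,0],[0,0,0]],[[0,0,0.5],[0,0,0]],[[0,0,1],[0,0,0]],[[0,0,1],[0,0,0]],[[0,0,1],[0,0,0]],[[0,0,1],[0,0,0]]]}' 80
python3 -m crank '{"steps":[[[0,-1,0],[0,0,0]],[[0,-1,0],[0,0,0]],[[0,-1,0],[0,0,0]],[[0,-1,0],[0,0,0]],[[-0.1,-1,0],[0,0,0]],[[-0.1,-1,0],[0,0,0]],[[-0.1,-1,0],[0,0,0]],[[-0.1,-1,0],[0,0,0]],[[-0.1,-1,0],[0,0,0]],[[-0.1,-1,0],[0,0,0]]]}'
python3 -m crank '{"steps":[[[0,-1,0],[0,0,0]],[[0,-1,0],[0,0,0]],[[0,-1,0],[0,0,0]],[[0,-1,0],[0,0,0]],[[0,-0.3,0],[0,0,0]],[[0,0,0],[0,0,0]],[[0,0,0],[0,0,0]],[[0,0,0],[0,0,0]]]}'
python3 - <<'E'
from h import *
s=monitor.read_state();print((np.array([.4233,-.2135,.0035])-s['ee_pos'])/.025)
shot('wrist');shot('top')
E
ls -t pics|head -2
```

```text
time: 27.97
ee_pos: [0.4413, 0.1445, 0.0156]
eef_rot: [0.435, 0.9, 0.0, 0.0]
ft_force: [0.5, 0.8, -0.8]
width: 0.0599
grip_force: 12.0
time: 28.8
ee_pos: [0.4408, 0.1441, 0.1288]
eef_rot: [0.436, 0.9, -0.0, 0.0]
ft_force: [1.4, 0.1, 0.0]
width: 0.0797
grip_force: 0.0
time: 29.63
ee_pos: [0.4257, -0.1069, 0.1277]
eef_rot: [0.435, 0.9, 0.0, 0.0]
ft_force: [0.4, -0.7, -0.3]
width: 0.0803
grip_force: 0.0
time: 30.3
ee_pos: [0.4262, -0.2118, 0.1274]
eef_rot: [0.435, 0.901, 0.0, -0.0]
ft_force: [1.2, 0.5, -0.2]
width: 0.0802
grip_force: 0.0
[-0.11444952 -0.06812459 -4.95578892]
top_30.40.png
wrist_30.35.png
```

```bash
python3 -m crank '{"steps":[[[-0.1,-0.05,-0.9],[0,0,0]],[[0,0,-1],[0,0,0]],[[0,0,-1],[0,0,0]],[[0,0,-1],[0,0,0]],[[0,0,-0.6],[0,0,0]],[[0,0,-0.3],[0,0,0]],[[0,0,-0.1],[0,0,0]],[[0,0,0],[0,0,0]],[[0,0,0],[0,0,0]]]}'
python3 -m crank '{"steps":[[[0,0,0],[0,0,0]],[[0,0,0],[0,0,0]],[[0,0,0],[0,0,0]],[[0,0,0],[0,0,0]],[[0,0,0],[0,0,0]],[[0,0,0],[0,0,0]],[[0,0,0],[0,0,0]],[[0,0,0],[0,0,0]]]}' 45 8
python3 - <<'E'
from h import *
t=np.load('top.npz');cv2.imwrite('pics/t2.png',cv2.resize(t['pixels'][120:250,160:440],None,fx=2.8,fy=2.8,interpolation=cv2.INTER_CUBIC))
E
```

```text
time: 31.15
ee_pos: [0.4242, -0.2145, 0.006]
eef_rot: [0.435, 0.9, 0.0, 0.001]
ft_force: [-0.4, -0.5, 0.4]
width: 0.0802
grip_force: 0.0
time: 31.82
ee_pos: [0.4238, -0.2145, 0.0053]
eef_rot: [0.435, 0.9, 0.0, 0.0]
ft_force: [-0.4, 1.4, 6.8]
width: 0.0595
grip_force: 8.0
```

View pics/t2.png

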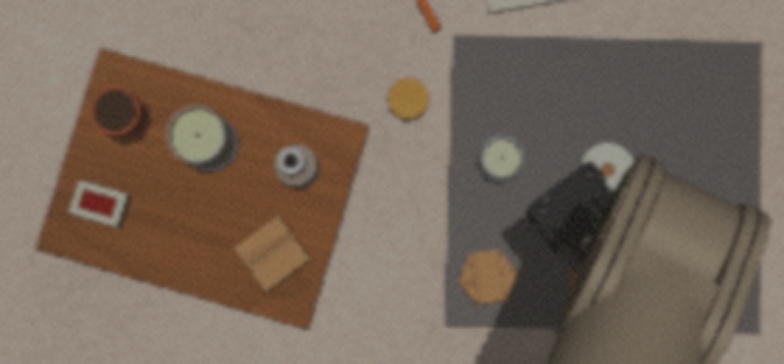

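The square block lies on the board at crop (272,254), in front of the bottle (295,165). The matchbox (97,204) and large candle (198,137) are undisturbed. The cork is gripped.

```bash
python3 -m crank '{"steps":[[[0,0,0.4],[0,0,0]],[[0,0,0.8],[0,0,0]],[[0,0,1],[0,0,0]],[[0,0,1],[0,0,0]],[[0,0.4,1],[0,0,0]],[[0.1,0.9,0.5],[0,0,0]],[[0.1,0.9,0],[0,0,0]],[[0.1,0.9,0],[0,0,0]],[[0.1,0.9,0],[0,0,0]],[[0.1,0.9,0],[0,0,0]]]}'
python3 -m crank '{"steps":[[[0.1,0.9,0],[0,0,0]],[[0.1,0.9,0],[0,0,0]],[[0,0.9,0],[0,0,0]],[[0,0.9,0],[0,0,0]],[[0,0.9,0],[0,0,0]],[[0,0.9,0],[0,0,0]],[[0,0.9,0],[0,0,0]],[[0,0.9,0],[0,0,0]],[[0,0.9,0],[0,0,0]],[[0,0.9,0],[0,0,0]]]}'
python3 -m crank '{"steps":[[[0,0.4,0],[0,0,0]],[[0,0,0],[0,0,0]],[[0,0,0],[0,0,0]],[[0,0,0],[0,0,0]]]}'
python3 - <<'E'
from h import *
s=monitor.read_state();print((np.array([.441,.144,.0278])-s['ee_pos'])/.025)
E
```

```text
time: 32.65
ee_pos: [0.4359, -0.0912, 0.1232]
eef_rot: [0.436, 0.9, 0.0, 0.0]
ft_force: [0.4, 0.1, 0.0]
width: 0.0593
grip_force: 8.0
time: 33.48
ee_pos: [0.4409, 0.1338, 0.1231]
eef_rot: [0.436, 0.9, -0.0, 0.0]
ft_force: [0.1, 0.4, -0.2]
width: 0.0592
grip_force: 8.0
time: 33.82
ee_pos: [0.4411, 0.1414, 0.1226]
eef_rot: [0.436, 0.9, -0.0, 0.0]
ft_force: [0.1, -0.0, 0.3]
width: 0.0592
grip_force: 8.0
[-0.00482037  0.10256065 -3.79245496]
```

```bash
python3 -m crank '{"steps":[[[0,0.1,-0.5],[0,0,0]],[[0,0,-1],[0,0,0]],[[0,0,-1],[0,0,0]],[[0,0,-0.8],[0,0,0]],[[0,0,-0.3],[0,0,0]],[[0,0,-0.15],[0,0,0]],[[0,0,0],[0,0,0]],[[0,0,0],[0,0,0]],[[0,0,0],[0,0,0]]]}'
python3 - <<'E'
from h import *
s=monitor.read_state();print((np.array([.441,.144,.0278])-s['ee_pos'])/.025,s['ft_force'])
E
```

```text
time: 34.57
ee_pos: [0.4419, 0.1457, 0.03]
eef_rot: [0.436, 0.9, 0.001, 0.001]
ft_force: [0.6, -0.4, -0.6]
width: 0.0596
grip_force: 8.0
[-0.03427052 -0.06761939 -0.08751123] [ 0.58623554 -0.39544391 -0.63211149]
```

```bash
python3 -m crank '{"steps":[[[0,-0.02,-0.08],[0,0,0]],[[0,0,0],[0,0,0]],[[0,0,0],[0,0,0]]]}'
python3 -m crank '{"steps":[[[0,0,0],[0,0,0]],[[0,0,0],[0,0,0]],[[0,0,0],[0,0,0]],[[0,0,0],[0,0,0]],[[0,0,0],[0,0,0]],[[0,0,0.5],[0,0,0]],[[0,0,1],[0,0,0]],[[0,0,1],[0,0,0]],[[0,0,1],[0,0,0]],[[0.2,-0.5,1],[0,0,0]]]}' 78
python3 -m crank '{"steps":[[[0.5,-1,1],[0,0,0]],[[0.5,-1,1],[0,0,0]],[[0.5,-1,0],[0,0,0]],[[0.5,-1,0],[0,0,0]],[[0.5,-0.5,0],[0,0,0]],[[0,0,0],[0,0,0]],[[0,0,0],[0,0,0]]]}' 78
python3 - <<'E'
from h import *
c=shot('wrist');cv2.imwrite('pics/w3.png',c['pixels'])
E
```

```text
time: 34.82
ee_pos: [0.4416, 0.1452, 0.0274]
eef_rot: [0.435, 0.9, 0.001, 0.0]
ft_force: [1.3, -0.1, 2.8]
width: 0.0594
grip_force: 8.0
time: 35.65
ee_pos: [0.4451, 0.1343, 0.1404]
eef_rot: [0.434, 0.901, 0.0, -0.0]
ft_force: [0.8, 0.0, 0.3]
width: 0.0782
grip_force: 0.0
time: 36.23
ee_pos: [0.5085, 0.0195, 0.1891]
eef_rot: [0.436, 0.9, -0.0, -0.0]
ft_force: [0.0, 1.4, -0.1]
width: 0.078
grip_force: 0.0
```

View pics/w3.png

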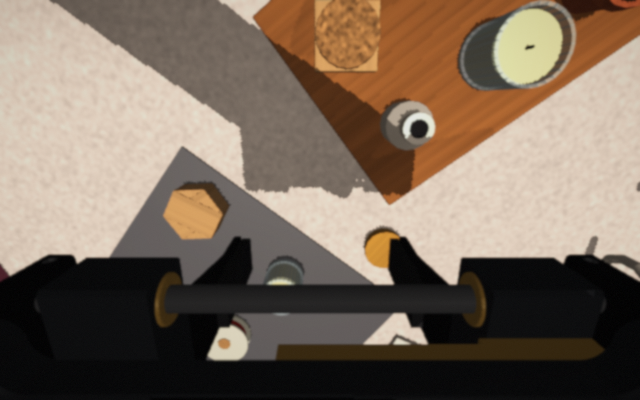

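The cork sits centred on the square at (347,33). The hex (196,212) has not moved. Next, the small candle.

```bash
python3 -m crank '{"steps":[[[0.4,-1,0],[0,0,0]],[[0.4,-1,0],[0,0,0]],[[0.4,-1,-0.5],[0,0,0]],[[0.4,-1,-1],[0,0,0]],[[0.1,-1,-1],[0,0,0]],[[0,0,0],[0,0,0]],[[0,0,0],[0,0,0]],[[0,0,0],[0,0,0]]]}' 78 15
python3 - <<'E'
from h import *
s=monitor.read_state();print((np.array([.5512,-.1068,.012])-s['ee_pos'])/.025)
c=np.load('wrist.npz'); print('cork',onplane(c,347.5,32.5,.032), 'large rim',onplane(c,534,45,.08),[proj(c,p) for p in((.4416,.1452,.032),(.541,-.22,.02))])
E
```

```text
time: 36.95
ee_pos: [0.5511, -0.1033, 0.127]
eef_rot: [0.435, 0.901, 0.0, -0.0]
ft_force: [0.1, 0.9, 0.3]
width: 0.0782
grip_force: 0.0
[ 0.00548124 -0.14020392 -4.59949268]
cork [0.44085982 0.14536966 0.032     ] large rim [0.56328218 0.21962593 0.08      ] [array([348.00665911,  33.22333841]), array([224.33173481, 337.85987494])]
```

```bash
python3 -m crank '{"steps":[[[0,-0.15,-0.6],[0,0,0]],[[0,0,-1],[0,0,0]],[[0,0,-1],[0,0,0]],[[0,0,-1],[0,0,0]],[[0,0,-0.7],[0,0,0]],[[0,0,-0.3],[0,0,0]],[[0,0,0],[0,0,0]],[[0,0,0],[0,0,0]]]}'
python3 -m crank '{"steps":[[[0,0,0],[0,0,0]],[[0,0,0],[0,0,0]],[[0,0,0],[0,0,0]],[[0,0,0],[0,0,0]],[[0,0,0],[0,0,0]],[[0,0,0],[0,0,0]],[[0,0,0],[0,0,0]],[[0,0,0],[0,0,0]],[[0,0,0],[0,0,0]]]}' 30 15
```

```text
time: 37.62
ee_pos: [0.5518, -0.1078, 0.0129]
eef_rot: [0.435, 0.901, 0.0, 0.0]
ft_force: [0.3, -0.1, 0.0]
width: 0.078
grip_force: 0.0
time: 38.37
ee_pos: [0.5512, -0.1087, 0.012]
eef_rot: [0.435, 0.9, 0.0, 0.0]
ft_force: [-0.5, 0.5, 4.5]
width: 0.0455
grip_force: 15.0
```

```bash
python3 -m crank '{"steps":[[[0,0,0.3],[0,0,0]],[[0,0,0.7],[0,0,0]],[[0,0,1],[0,0,0]],[[0,0,1],[0,0,0]],[[0,0,1],[0,0,0]],[[0,0,0.7],[0,0,0]],[[-0.2,0.4,0.3],[0,0,0]],[[-0.4,0.8,0],[0,0,0]],[[-0.4,0.8,0],[0,0,0]],[[-0.4,0.8,0],[0,0,0]]]}'
python3 -m crank '{"steps":[[[-0.4,0.8,0],[0,0,0]],[[-0.4,0.8,0],[0,0,0]],[[-0.4,0.8,0],[0,0,0]],[[-0.4,0.8,0],[0,0,0]],[[-0.4,0.8,0],[0,0,0]],[[-0.4,0.8,0],[0,0,0]],[[-0.4,0.8,0],[0,0,0]],[[-0.2,0.8,0],[0,0,0]],[[0,0.6,0],[0,0,0]],[[0,0.4,0],[0,0,0]]]}'
python3 -m crank '{"steps":[[[0,0.1,0],[0,0,0]],[[0,0,0],[0,0,0]],[[0,0,0],[0,0,0]],[[0,0,0],[0,0,0]]]}'
python3 - <<'E'
from h import *
s=monitor.read_state();print((np.array([.4412,.145,.042])-s['ee_pos'])/.025)
E
```

```text
time: 39.2
ee_pos: [0.5153, -0.0383, 0.1372]
eef_rot: [0.436, 0.9, -0.0, 0.0]
ft_force: [1.0, 0.8, -1.6]
width: 0.0458
grip_force: 15.0
time: 40.03
ee_pos: [0.4405, 0.1477, 0.1371]
eef_rot: [0.435, 0.901, 0.0, -0.0]
ft_force: [0.5, -0.2, -0.6]
width: 0.0457
grip_force: 15.0
time: 40.37
ee_pos: [0.4412, 0.1476, 0.1368]
eef_rot: [0.436, 0.9, -0.0, 0.0]
ft_force: [-0.1, -0.4, -0.4]
width: 0.0459
grip_force: 15.0
[-1.16862506e-03 -1.03966426e-01 -3.79201137e+00]
```

```bash
python3 -m crank '{"steps":[[[0,-0.1,-0.5],[0,0,0]],[[0,0,-1],[0,0,0]],[[0,0,-1],[0,0,0]],[[0,0,-0.8],[0,0,0]],[[0,0,-0.3],[0,0,0]],[[0,0,-0.1],[0,0,0]],[[0,0,-0.1],[0,0,0]],[[0,0,0],[0,0,0]],[[0,0,0],[0,0,0]]]}'
python3 - <<'E'
from h import *
s=monitor.read_state();print((np.array([.4412,.145,.042])-s['ee_pos'])/.025,s['ft_force'])
E
```

```text
time: 41.12
ee_pos: [0.4418, 0.1465, 0.0428]
eef_rot: [0.436, 0.9, 0.001, 0.0]
ft_force: [1.2, 1.1, -0.5]
width: 0.0456
grip_force: 15.0
[-0.02214588 -0.05946767 -0.03288322] [ 1.15011323  1.06321649 -0.51790427]
```

```bash
python3 -m crank '{"steps":[[[0,0,-0.04],[0,0,0]],[[0,0,0],[0,0,0]],[[0,0,0],[0,0,0]]]}'
python3 -m crank '{"steps":[[[0,0,0],[0,0,0]],[[0,0,0],[0,0,0]],[[0,0,0],[0,0,0]],[[0,0,0],[0,0,0]],[[0,0,0],[0,0,0]],[[0,0,0.3],[0,0,0]],[[0,0,0.7],[0,0,0]],[[0,0,1],[0,0,0]],[[0,0,1],[0,0,0]],[[0,0,1],[0,0,0]]]}' 75
python3 -m crank '{"steps":[[[0,0,1],[0,0,0]],[[0,-1,1],[0,0,0]],[[0,-1,1],[0,0,0]],[[0.5,-1,1],[0,0,0]],[[0.5,-1,1],[0,0,0]],[[0.5,-1,0],[0,0,0]],[[0.5,-1,0],[0,0,0]],[[0,0,0],[0,0,0]],[[0,0,0],[0,0,0]],[[0,0,0],[0,0,0]]]}'
python3 - <<'E'
from h import *
c=shot('wrist');cv2.imwrite('pics/w4.png',c['pixels'][:260]);t=shot('top');s=shot('scene')
cv2.imwrite('pics/f.png',np.hstack([cv2.resize(t['pixels'][125:245,165:305],None,fx=2.8,fy=2.8,interpolation=2),cv2.resize(s['pixels'][180:300,340:480],None,fx=2.8,fy=2.8,interpolation=2)]))
E
```

```text
time: 41.37
ee_pos: [0.4418, 0.1466, 0.042]
eef_rot: [0.435, 0.9, 0.001, 0.001]
ft_force: [-0.7, -0.2, 5.4]
width: 0.0457
grip_force: 15.0
time: 42.2
ee_pos: [0.4408, 0.146, 0.1424]
eef_rot: [0.436, 0.9, -0.0, 0.0]
ft_force: [0.6, 0.3, -0.0]
width: 0.0749
grip_force: 0.0
time: 43.03
ee_pos: [0.4907, -0.0032, 0.2659]
eef_rot: [0.435, 0.9, 0.0, -0.0]
ft_force: [0.1, 0.5, 0.0]
width: 0.0747
grip_force: 0.0
```

View pics/w4.png

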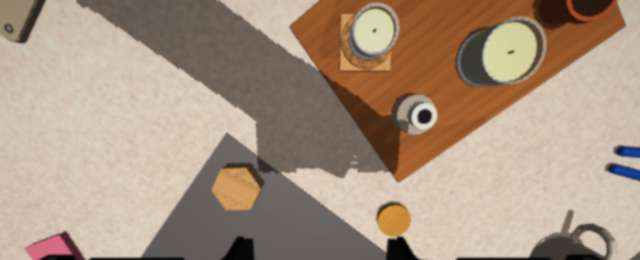

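View pics/f.png

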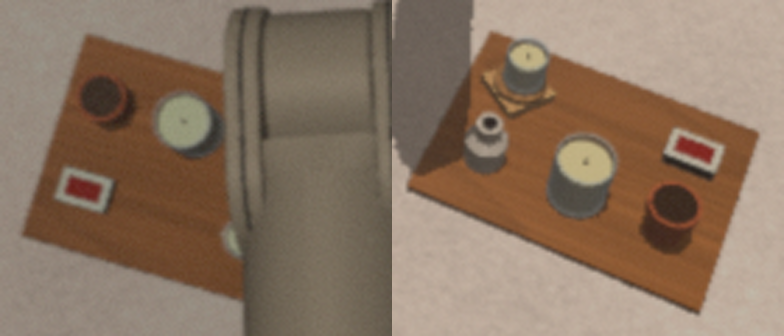

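Everything stands as wanted: small candle on the cork and square at (374,32) in the wrist view, large candle (510,52), and in the scene crop the matchbox (695,150) in front of the pot (672,205). I check the numbers before handing in.

Run:
```python
from seg import *
w=np.load('wrist.npz');s=np.load('scene.npz')
C=np.array([.5147,.2274]);a=np.radians(-14.77);R=np.array([[np.cos(a),np.sin(a)],[-np.sin(a),np.cos(a)]])
for k,m,pw,ps in(('small','wax',(374,30),(388,201)),('large','wax',(510,52),(409,238))):
    x,y=[cv2.minAreaRect(blob(c['pixels'],masks(c)[m],p,15))[0] for c,p in((w,pw),(s,ps))]
    p,e=twoview(w,x,s,y); q=onplane(w,*x,.074); print(k,p.round(4),round(e,4),'board',(R@(p[:2]-C)).round(4),(R@(q[:2]-C)).round(4))
x=blob(s['pixels'],masks(s)['red'],(448,233),15);o=outline(s,x,.028)
r_=cv2.minAreaRect(o.astype(np.float32)*1000);print('match',(R@(np.array(r_[0])/1000-C)).round(4),r_[1],r_[2])
```

```text
small [0.4411 0.1472 0.0746] 0.0029 board [-0.0507 -0.0963] [-0.0514 -0.0949]
large [0.5642 0.2191 0.0734] 0.0027 board [0.05   0.0046] [0.0493 0.0056]
match [-0.0518  0.1004] (32.75222396850586, 14.705094337463379) 74.80349731445312
```

```bash
python3 -c "
from bench import ticket; print(ticket.close_job())"
```

```text
the job is handed in; nothing more can be done
None
```

The candle set is laid out and the job handed in: by my last camera measurements everything lies within tolerance, the hex block stayed where it was and neither candle tipped, but no verdict came back.

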